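# Screw the winged cap of the mate tin home

### The job

The winged screw cap of the square tin in the wooden rack has been left loose: screw it fully home, clockwise seen from above, by pushing its wings round with a fingertip, stroke after stroke. Only push the wings, never pinch them, and leave the bombilla lying in its forks behind the cap and everything else on the shelf where it is.

Things in the scene. Friction and masses are not known exactly. Their poses are not given: they have to be found in the camera images.
- cap_centre (a point): Middle of the cap's flat top, on the upright turning axis, at the foot of the wings. The dark steel cap, a disc 62 mm across and 10 mm thick, sits on the square steel tin (76 mm square, top 114 mm above the table) fixed in the rack. It sinks 1 mm per rad of closing: this point is 126 mm above the table when closed, 5 to 8.5 mm higher at the start. Axes turn with the cap.
- wings_top (a point): Point on the turning axis at the height of the wings' upper edges, 23 mm above the cap's top. Two upright brass wings, like a wing nut's, stand on the cap in one line, opposite each other; each reaches from the axis 38 mm out and is 9 mm thick and 23 mm high. A flat boss, 20 mm across and 4 mm high, lies round their foot.
- lid (a joint): Angle of the cap in rad: 0 = fully home (a hard stop), growing anticlockwise seen from above as it is unscrewed; starts 5.0 to 8.5 open. Closing is clockwise. It stays where it is left (friction 0.03 N m, about 1 N at the wings). At 0 wing A points to the rack's +y and wing B to its -y, parallel to the bombilla.
- wing_a_push: The face of wing A to be pushed for closing (a 3 mm thick plate, 35 mm long, 19 mm high). Origin at the plate's middle, 20.5 mm out from the axis and 9.5 mm above the cap's top.
- wing_a_rear: The other face of wing A, the same size, 6 mm away.
- wing_b_push: The face of wing B (opposite wing A) to be pushed for closing; as for wing A.
- wing_b_rear: The other face of wing B.
- rack: Fixed wooden rack holding the tin: base 100 (x) by 200 (y) by 8 mm, standing on the 18 mm thick shelf board. Origin under the base's centre, straight below the cap's axis; z up, x away from the robot, y along the bombilla. Two upright forks, 22 by 12 mm, at x = 30, y = +88 and -88 mm, reach 178 mm above the table and carry the bombilla.
- bombilla: Polished steel drinking straw, a rod 8 mm thick, 250 mm long, lying loose in the two forks along the rack's y, 30 mm behind (rack +x) the cap's axis. Its underside is 166 mm above the table, just above the wings, which pass beneath it; so a finger cannot be led all the way round the cap. Origin under its middle, y along it.
- mate_cup: Silicone mate cup, 76 mm across, 85 mm high, loose; origin at the centre of its foot.
- sugar_pot: Enamel sugar pot with a knob on top, 84 mm across, 92 mm high, loose; origin at the centre of its foot.
- round_tin: Round twist-top tin, 72 mm across, 105 mm high, plain top, loose; not the one to be closed; origin at the centre of its foot.
- saucer: Ceramic saucer, 124 mm across, 16 mm high, loose; origin at the centre of its foot.
- teaspoon: Steel teaspoon 130 mm long lying on the shelf, loose; origin under it, handle to its -x.
- spice_jar: Small glass jar, 44 mm across, 75 mm high, loose; origin at the centre of its foot.

How it is judged:
At the end, for the whole second after the job is handed in: The cap is screwed home to within 0.15 rad of its stop and at rest; the bombilla lies in its forks within 12 mm of where it was and the other loose things stand within 20 mm of where they were (value of joint lid below 0.15 rad and velocity of joint lid between -0.05 and 0.05 rad/s and distance of bombilla from where it was at the start of the episode below 0.012 m and distance of each of mate_cup, sugar_pot, round_tin, saucer, teaspoon, spice_jar from where it was at the start of the episode below 0.02 m); the robot touches nothing.
It fails at once if a wing is pinched: both its faces pressed by the fingers at once with more than 1 N ((contact force between the fingers and wing_a_push above 1 N and contact force between the fingers and wing_a_rear above 1 N) or (contact force between the fingers and wing_b_push above 1 N and contact force between the fingers and wing_b_rear above 1 N)).
It fails at once if the bombilla is moved more than 12 mm, or another loose thing lifted, tipped or pushed more than 20 mm (distance of bombilla from where it was at the start of the episode above 0.012 m or distance of any of mate_cup, sugar_pot, round_tin, saucer, teaspoon, spice_jar from where it was at the start of the episode above 0.02 m or angle between any of mate_cup, sugar_pot, round_tin, spice_jar's own z axis and vertical above 0.4 rad).
It also fails if it takes over 64 s, if anything falls off the work surface, if the arm or the gripper's body presses on something with over 40 N, if the wrist force passes 120 N, or if a joint passes its speed limit or range.

### The arm

A 6-joint arm with a two-finger parallel gripper is mounted at the origin on the work surface. World frame = base frame: x ahead of the robot, y to its left, z up, the work surface at z = 0. Lengths are in m, angles in rad, forces in N, time in s.
With the tool pointing down it reaches from about 0.275 to 0.825 m from the base axis. Payload 5.2 kg.
Tool frame: the origin (TCP) lies at the very end of the fingers, on their centre line; the grasp point (between the pads) lies 19 mm behind it (hold_point_z is the distance from the TCP to the grasp point, in m); z points along the fingers, y is the direction in which the jaws open and shut (so a half turn about z gives the same grasp; the last joint's range is limited). The gripper opens to 93 mm and grips with 3 to 60 N. Pads are 15 mm wide; open, the fingers measure 128 mm over their backs; the gripper's body (75 mm by 188 mm) begins 65 mm behind the grasp point.
Start: joints at [-1.38, 0.259, 1.535, -0, 1.348, -0.203], TCP at [0.211, -0.508, 0.219] pointing down, gripper open.
Joint ranges: [-3.14, 3.14], [-0.91, 2.08], [0.19, 2.58], [-1.22, 4.36], [0.22, 2.71], [-3.12, 3.12]. Speed limits (rad/s): [2.57, 2.57, 3.14, 3.14, 3.14, 3.14].

### API

Orientations are given as [roll, pitch, yaw] about the fixed x, y, z axes, in that order (R = Rz(yaw) Ry(pitch) Rx(roll)).
In Python, from rig import * gives the robot as it stands. The module is installed in compiled form; this text tells all that it offers.
- The arm moves only by the tool servo_tool, never from a script. Its argument "deltas" is a list of rows, each an object with "translation": the shift along the tool's x, y, z in cm, a list of three; "turn": the turn, a rotation vector about the tool's x, y, z in rad, a list of three; "fingers": the closure, from -1 (fully open) to 1 (shut). A call has exactly 5 rows; each row shifts and turns the commanded pose from where the row before left it, along the tool's axes as they then stand; what a row does not reach is not made up. A row lasts 1/8 s, in which the tool goes at most 62.5 mm and 10.7 degrees, less where a joint would pass 70% of its speed; a pose out of reach is approached as far as the arm can. A call is refused whole if a number of a shift passes 6.25 or a number of a turn 0.188, either way. A call with a gripper value outside its range is refused whole. The fingers move at their own pace and stop on an object; "newtons" is the grip in N (left out, the last holds). Time passes only in rows, so rows that do not move let the fingers close, or fill a call up. It gives the time, the measured TCP pose, the force and the opening at its end, in the units of the state.
- sense(): the state, without advancing time (a new reading comes with each control period).
- snapshot(name): name is "scene" or "top" or "wrist"; returns the picture (480x640x3 uint8, red, green, blue); there is no depth.
- camera_info(name): a dict with "vfov" (degrees; the focal length in pixels is half the picture's height over the tangent of half this angle, whatever the lens; pixels are square), "cx", "cy" (the principal point, pixels), "position" and "orientation" of the camera in the world; the wrist camera has in their place "T_tool_cam" (4x4, takes a point from camera to tool coordinates, whose origin is the TCP and whose axes are the flange's). Camera axes: x right, y down, z forward; pixel columns grow to the right and rows downward; lengths in m; the calibration is good to about 2 mm. A picture is of the moment at which its call begins: read the wrist's pose just before it. camera_info takes no time and is no camera call.
- hand_in(): hands the job in, once; it reports no verdict.
The state is a dict: "t": time; "q": joint angles; "qd": joint speeds; "joint_torque": joint torques, N m; "ee_pos": TCP position; "eef_rot": TCP orientation; "contact_force": force on the tool from outside, world axes, zero at the start; "torque": the same for the moment, N m; "width": finger opening in m.
Only numpy, scipy, OpenCV 4.12 (cv2) and the standard library are available. Lean on these libraries where they do the work, as an engineer would, in place of code of your own. Each camera call takes 0.05 s, during which the arm holds its last target. There are 200 camera calls.

## Working session

There is one attempt and no reset: what is moved stays moved. The work goes in short steps, Python scripts to look and compute and a tool call to move; the robot and the scene stay as the last step left them, time stands still between calls to the robot, and variables do not carry over. Pictures are saved under pics/ and viewed, about 8 in all and at most 12, crops included, and the job is handed in when it is done.

Besides the shell and the picture viewer there is one more tool, called after ">>>" as a command line: name --argument value ..., lists and objects as JSON in quotes. servo_tool: Moves the arm, as the interface text tells. Its arguments: {"type":"object","properties":{"deltas":{"type":"array","items":{"type":"object","properties":{"translation":{"type":"array","items":{"type":"number"}},"turn":{"type":"array","items":{"type":"number"}},"fingers":{"type":"number"}}}},"newtons":{"type":"number"}},"required":["deltas"]}

```bash
mkdir -p pics
python3 - <<'E'
from rig import *
import cv2
s=sense();print(s)
for n in("scene","top"):
    cv2.imwrite(f"pics/{n}0.png",snapshot(n)[:,:,::-1]);print(n,camera_info(n))
print(camera_info("wrist"))
E
```

```text
{'t': 0.0, 'q': array([-1.37979571e+00,  2.59300060e-01,  1.53607037e+00,  1.64616479e-06,
        1.34800874e+00, -2.02807980e-01]), 'qd': array([-2.04627247e-05, -1.12794646e-03,  2.43866574e-04,  7.15437457e-04,
        1.20318626e-03, -1.32025747e-04]), 'joint_torque': array([ 7.12913115e-04, -4.37305319e+01, -2.83998549e+01,  7.20133516e-02,
        4.13546793e-02, -1.52076236e-04]), 'ee_pos': array([ 0.21095188, -0.50734496,  0.21784593]), 'eef_rot': array([-3.13984308e+00, -3.61412050e-04,  3.93807917e-01]), 'contact_force': array([-0.88925968, -0.03637362,  0.12517158]), 'torque': array([ 0.00399843, -0.02036468, -0.01269111]), 'width': 0.09290589483134415}
scene {'vfov': 56.672347431599945, 'cx': 327.4429790804791, 'cy': 243.11504202673967, 'position': array([ 1.06863971, -0.32895967,  0.60461981]), 'orientation': array([-2.21952991, -0.00808217,  0.80700178])}
top {'vfov': 57.82325544340767, 'cx': 321.4803513382708, 'cy': 235.30160580571064, 'position': array([0.55149894, 0.0991779 , 0.98423318]), 'orientation': array([-3.07423087,  0.00688455, -1.5955601 ])}
{'vfov': 62.50630596027942, 'cx': 320.16279424295715, 'cy': 232.16362097644725, 'T_tool_cam': array([[ 3.97836903e-04, -9.64667277e-01, -2.63470846e-01,
         7.36279015e-02],
       [ 9.99999762e-01,  5.32352659e-04, -4.39161991e-04,
         4.98287914e-04],
       [ 5.63904608e-04, -2.63470608e-01,  9.64667259e-01,
        -1.65628451e-01],
       [ 0.00000000e+00,  0.00000000e+00,  0.00000000e+00,
         1.00000000e+00]])}
```

View pics/top0.png

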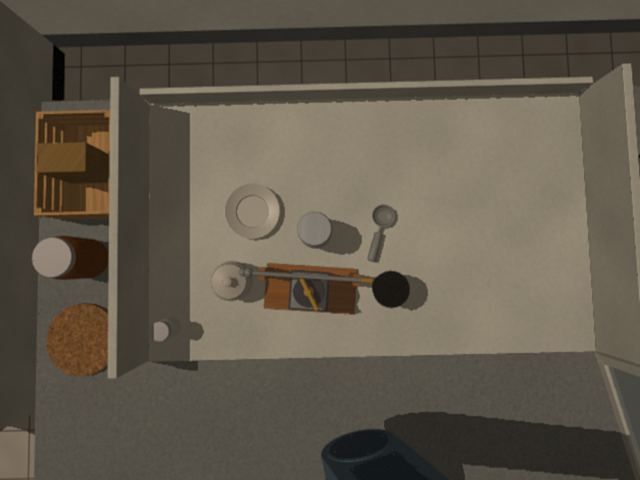

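View pics/scene0.png

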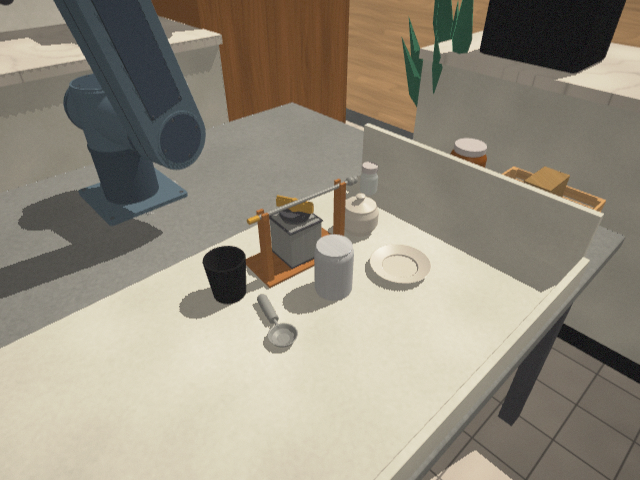

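```bash
cat > h.py <<'E'
import numpy as np, cv2
from scipy.spatial.transform import Rotation as R
from rig import *
def cam(n,s=None):
    c=camera_info(n); f=240/np.tan(np.radians(c['vfov'])/2)
    if n=='wrist':
        T=np.array(c['T_tool_cam']); Rt=R.from_euler('xyz',s['eef_rot']).as_matrix()
        return f,c['cx'],c['cy'],Rt@T[:3,3]+s['ee_pos'],Rt@T[:3,:3]
    return f,c['cx'],c['cy'],np.array(c['position']),R.from_euler('xyz',c['orientation']).as_matrix()
def ray(C,u,v,z):
    f,cx,cy,p,M=C; d=M@np.array([(u-cx)/f,(v-cy)/f,1]); return p+d*(z-p[2])/d[2]
def proj(C,P):
    f,cx,cy,p,M=C; d=M.T@(np.array(P)-p); return f*d[0]/d[2]+cx,f*d[1]/d[2]+cy
E
python3 - <<'E'
from h import *
im=cv2.imread('pics/top0.png')[245:325,205:415]
cv2.imwrite('pics/topc.png',cv2.resize(im,None,fx=3.8,fy=3.8,interpolation=cv2.INTER_CUBIC))
C=cam('top')
print(ray(C,308,291,.13),ray(C,390,289,.1), ray(C,314,229,.12))
E
```

```text
[0.50088382 0.1326614  0.13      ] [ 0.4990859  -0.03192084  0.1       ] [0.62291075 0.11829326 0.12      ]
```

View pics/topc.png

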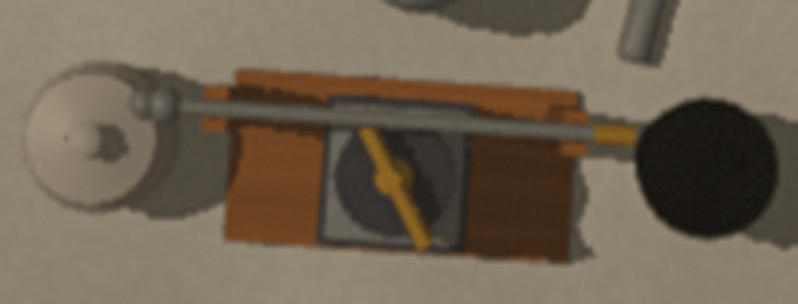

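Run:
```python
from h import *
C=cam('top'); g=lambda a,b,z:ray(C,a/3.8+205,b/3.8+245,z)[:2]
a,b=g(200,105,.17),g(600,132,.17); d=a-b; yaw=np.arctan2(-d[0],d[1]); print('bomb',a,b,'rack yaw',yaw)
a2,b2=g(238,70,.026),g(582,93,.026); d2=a2-b2; print('base yaw',np.arctan2(-d2[0],d2[1]))
c=g(396,181,.1325); print('cap',c)
cs=[g(*p,.026) for p in((238,70),(582,93),(226,240),(570,262))]; print('base mean',np.mean(cs,0),cs)
ex=np.array([np.cos(yaw),np.sin(yaw)]); print('bomb x off',(a-c)@ex,(b-c)@ex)
w=g(425,246,.156)-c; print('wing len',np.linalg.norm(w),'phi deg',np.degrees(np.arctan2(w[1],w[0])-yaw))
```

```text
bomb [0.53965332 0.22445802] [0.52161811 0.02830541] rack yaw -0.09168700674562795
base yaw -0.09130996312318132
cap [0.49781779 0.13027755]
base mean [0.49962067 0.12945804] [array([0.55722862, 0.22427327]), array([0.53902528, 0.02546998]), array([0.4597555 , 0.23278787]), array([0.44247327, 0.03530105])]
bomb x off 0.033036772737768304 0.033036772737768304
wing len 0.03419804206273612 phi deg -149.59159686019748
```

>>> servo_tool --deltas '[{"translation": [0, 0, 0], "turn": [0, 0, 0.162], "fingers": 1}, {"translation": [0, 0, 0], "turn": [0, 0, 0.162], "fingers": 1}, {"translation": [0, 0, 0], "turn": [0, 0, 0.162], "fingers": 1}, {"translation": [2.08, -5.55, 0], "turn": [0, 0, 0], "fingers": 1}, {"translation": [2.08, -5.55, 0], "turn": [0, 0, 0], "fingers": 1}]' --newtons 20

```text
t: 0.72
ee_pos: [0.2628, -0.3999, 0.2179]
eef_rot: [-3.14, 0.0, -0.094]
contact_force: [0.8, 0.5, 0.7]
width: 0.0476
```

>>> servo_tool --deltas '[{"translation": [2.08, -5.55, 0], "turn": [0, 0, 0], "fingers": 1}, {"translation": [2.08, -5.55, 0], "turn": [0, 0, 0], "fingers": 1}, {"translation": [2.08, -5.55, 0], "turn": [0, 0, 0], "fingers": 1}, {"translation": [2.08, -5.55, 0], "turn": [0, 0, 0], "fingers": 1}, {"translation": [2.08, -5.55, 0], "turn": [0, 0, 0], "fingers": 1}]'

```text
t: 1.35
ee_pos: [0.3922, -0.1326, 0.2186]
eef_rot: [3.142, -0.0, -0.093]
contact_force: [0.4, -0.1, -0.6]
width: 0.0013
```

>>> servo_tool --deltas '[{"translation": [2.08, -5.55, 0], "turn": [0, 0, 0], "fingers": 1}, {"translation": [2.08, -5.55, 0], "turn": [0, 0, 0], "fingers": 1}, {"translation": [2.08, -5.55, 0], "turn": [0, 0, 0], "fingers": 1}, {"translation": [2.08, -5.55, 0], "turn": [0, 0, 0], "fingers": 1}, {"translation": [0, 0, 0], "turn": [0, 0, 0], "fingers": 1}]'

```text
t: 1.98
ee_pos: [0.4956, 0.0826, 0.218]
eef_rot: [-3.141, 0.001, -0.086]
contact_force: [-0.5, -0.7, 0.8]
width: 0.0002
```

Run:
```python
from h import *
s=sense();im=snapshot('wrist')[:,:,::-1];cv2.imwrite('pics/w1.png',im)
print(s['t'],s['ee_pos'],s['eef_rot'],s['width'],s['contact_force'])
np.save('w1.npy',np.r_[s['ee_pos'],s['eef_rot']])
```

```text
1.975 [0.49560785 0.08256898 0.21799416] [-3.14061170e+00  8.42334956e-04 -8.64118975e-02] 0.0002331623690210721 [-0.5168643  -0.65149027  0.80697327]
```

View pics/w1.png

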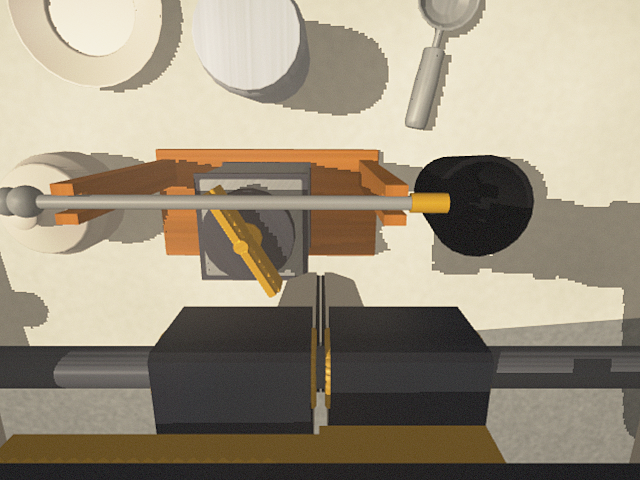

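Run:
```python
from h import *
w=np.load('w1.npy'); C=cam('wrist',dict(ee_pos=w[:3],eef_rot=w[3:]))
for z in(.1545,.1575):
    a,b=ray(C,216,190,z)[:2],ray(C,276,294,z)[:2]; print(a,b,(a+b)/2,np.linalg.norm(a-b),np.degrees(np.arctan2(*(b-a)[::-1])))
p,q=ray(C,60,202,.17)[:2],ray(C,400,203,.17)[:2]; d=p-q; yaw=np.arctan2(-d[0],d[1]); print('bomb',p,q,yaw)
ex=np.array([np.cos(yaw),np.sin(yaw)]); print('axis->bomb',(p-(a+b)/2)@ex)
print([ray(C,u,v,.114)[:2] for u,v in((196,174),(310,170),(203,279),(308,280))])
im=cv2.imread('pics/w1.png')[150:310,140:360];cv2.imwrite('pics/w1c.png',cv2.resize(im,None,fx=3.6,fy=3.6,interpolation=cv2.INTER_CUBIC))
```

```text
[0.53728943 0.14001756] [0.46893634 0.11270089] [0.50311288 0.12635922] 0.07360940830485013 -158.2163390982269
[0.53770766 0.13917829] [0.47024979 0.11221938] [0.50397873 0.12569883] 0.07264534988341279 -158.2163390982269
bomb [0.54021931 0.22206674] [0.52367748 0.03616841] -0.08874945029861972
axis->bomb 0.02755657218722834
[array([0.54365877, 0.16319412]), array([0.53970433, 0.08574277]), array([0.46756078, 0.1709966 ]), array([0.46022806, 0.09460881])]
```

View pics/w1c.png

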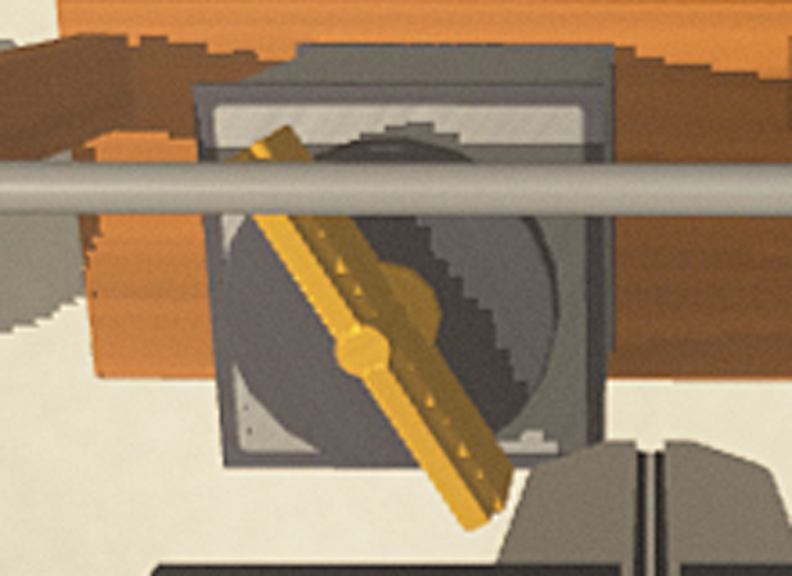

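>>> servo_tool --deltas '[{"translation": [0, 0, 3.9], "turn": [0, 0, 0], "fingers": 1}, {"translation": [0, 0, 3.9], "turn": [0, 0, 0], "fingers": 1}, {"translation": [-0.77, -0.58, 0], "turn": [0, 0, 0], "fingers": 1}, {"translation": [-0.7, -0.7, 0], "turn": [0, 0, 0], "fingers": 1}, {"translation": [-0.5, -0.6, 0], "turn": [0, 0, 0], "fingers": 1}]'

```text
t: 2.65
ee_pos: [0.4778, 0.0995, 0.1425]
eef_rot: [3.141, -0.003, -0.092]
contact_force: [1.0, -1.1, -1.6]
width: 0.0001
```

>>> servo_tool --deltas '[{"translation": [-0.3, -0.7, 0], "turn": [0, 0, 0], "fingers": 1}, {"translation": [-0.15, -0.6, 0], "turn": [0, 0, 0], "fingers": 1}, {"translation": [-0.05, -0.6, 0], "turn": [0, 0, 0], "fingers": 1}, {"translation": [0.05, -0.7, 0], "turn": [0, 0, 0], "fingers": 1}, {"translation": [0.15, -0.7, 0], "turn": [0, 0, 0], "fingers": 1}]'

```text
t: 3.28
ee_pos: [0.4771, 0.133, 0.1404]
eef_rot: [3.141, 0.001, -0.092]
contact_force: [-0.8, -3.1, 0.0]
width: 0.0005
```

Run:
```python
from h import *
s=sense();print(s['t'],s['ee_pos'],s['eef_rot'],s['contact_force'])
a=snapshot('wrist')[120:340,120:440,::-1];b=snapshot('top')[245:325,230:380,::-1]
a=cv2.resize(a,None,fx=1.8,fy=1.8);b=cv2.resize(b,(450,240))
o=np.zeros((600,800,3),np.uint8);o[:a.shape[0],:a.shape[1]]=a;o[360:600,350:800]=b
cv2.imwrite('pics/m1.png',o[:, :])
```

```text
3.275 [0.47711361 0.13297193 0.14042524] [ 3.14138390e+00  8.39207396e-04 -9.23044406e-02] [-0.82618474 -3.13418067  0.00903243]
```

View pics/m1.png

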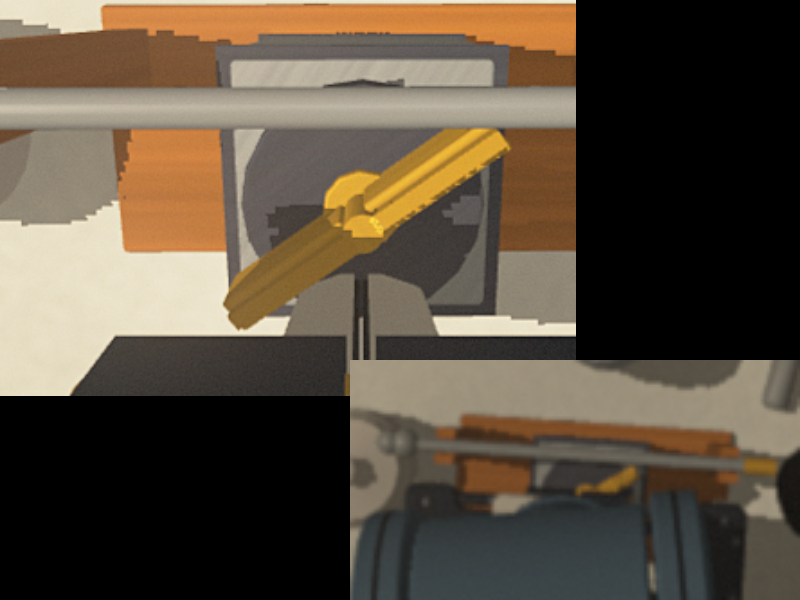

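>>> servo_tool --deltas '[{"translation": [0.5, -0.7, 0], "turn": [0, 0, 0], "fingers": 1}, {"translation": [0.5, -0.7, 0], "turn": [0, 0, 0], "fingers": 1}, {"translation": [0.3, -0.6, 0], "turn": [0, 0, 0], "fingers": 1}, {"translation": [0.3, -0.6, 0], "turn": [0, 0, 0], "fingers": 1}, {"translation": [0, 0, 0], "turn": [0, 0, 0], "fingers": 1}]'

```text
t: 4.0
ee_pos: [0.4956, 0.1581, 0.1403]
eef_rot: [-3.14, 0.001, -0.092]
contact_force: [-1.9, 1.8, -2.2]
width: 0.0005
```

>>> servo_tool --deltas '[{"translation": [-0.5, 0, 0], "turn": [0, 0, 0], "fingers": 1}, {"translation": [0, 0, -3.5], "turn": [0, 0, 0], "fingers": 1}, {"translation": [0.6, 3.5, 0], "turn": [0, 0, 0], "fingers": 1}, {"translation": [0.6, 3.5, 0], "turn": [0, 0, 0], "fingers": 1}, {"translation": [0, 0, 0], "turn": [0, 0, 0], "fingers": 1}]'

```text
t: 4.62
ee_pos: [0.4971, 0.0847, 0.1764]
eef_rot: [3.141, -0.003, -0.095]
contact_force: [0.4, 0.9, 0.9]
width: 0.0001
```

```bash
cat >> h.py <<'E'
def rk(p,c=(.502,.128),yaw=-.09):
    d=np.array(p[:2])-c; return 1e3*np.array([np.cos(yaw)*d[0]+np.sin(yaw)*d[1],-np.sin(yaw)*d[0]+np.cos(yaw)*d[1]])
def look(name):
    s=sense();print(s['t'],s['ee_pos'],s['eef_rot'],s['contact_force'],'rack mm',rk(s['ee_pos']))
    a=snapshot('wrist')[100:340,120:440,::-1]; cv2.imwrite(f'pics/{name}.png',cv2.resize(a,None,fx=2.2,fy=2.2,interpolation=cv2.INTER_CUBIC))
    return cam('wrist',s)
E
python3 -c "
from h import *
look('m2')"
```

```text
4.625 [0.49706313 0.08474427 0.17637686] [ 3.14121759e+00 -2.66079640e-03 -9.53416313e-02] [0.39375919 0.87195068 0.87617075] rack mm [ -1.02912907 -43.52438237]
```

View pics/m2.png

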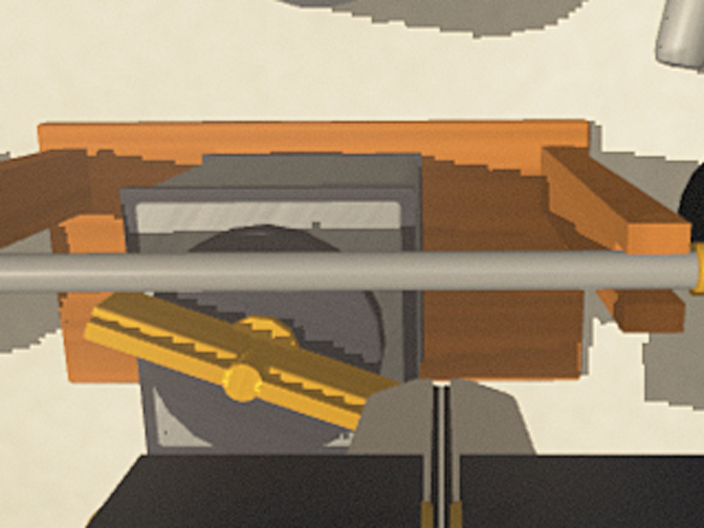

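>>> servo_tool --deltas '[{"translation": [1.1, 0, 0], "turn": [0, 0, 0], "fingers": 1}, {"translation": [0, 0, 3.7], "turn": [0, 0, 0], "fingers": 1}, {"translation": [-0.7, -0.05, 0], "turn": [0, 0, 0], "fingers": 1}, {"translation": [-0.7, -0.1, 0], "turn": [0, 0, 0], "fingers": 1}, {"translation": [-0.6, -0.2, 0], "turn": [0, 0, 0], "fingers": 1}]'

```text
t: 5.3
ee_pos: [0.4881, 0.0914, 0.14]
eef_rot: [-3.141, -0.003, -0.092]
contact_force: [1.2, -0.4, 0.2]
width: 0.0005
```

>>> servo_tool --deltas '[{"translation": [-0.7, -0.5, 0], "turn": [0, 0, 0], "fingers": 1}, {"translation": [-0.5, -0.7, 0], "turn": [0, 0, 0], "fingers": 1}, {"translation": [-0.3, -0.7, 0], "turn": [0, 0, 0], "fingers": 1}, {"translation": [-0.15, -0.6, 0], "turn": [0, 0, 0], "fingers": 1}, {"translation": [-0.05, -0.6, 0], "turn": [0, 0, 0], "fingers": 1}]'

```text
t: 5.92
ee_pos: [0.4732, 0.1236, 0.1385]
eef_rot: [3.141, 0.001, -0.092]
contact_force: [-0.3, -3.9, 0.1]
width: 0.0
```

>>> servo_tool --deltas '[{"translation": [0.05, -0.7, 0], "turn": [0, 0, 0], "fingers": 1}, {"translation": [0.15, -0.7, 0], "turn": [0, 0, 0], "fingers": 1}, {"translation": [0.5, -0.7, 0], "turn": [0, 0, 0], "fingers": 1}, {"translation": [0.3, -0.6, 0], "turn": [0, 0, 0], "fingers": 1}, {"translation": [0, -0.3, 0], "turn": [0, 0, 0], "fingers": 1}]'

```text
t: 6.55
ee_pos: [0.4866, 0.1531, 0.1386]
eef_rot: [-3.141, -0.0, -0.092]
contact_force: [0.4, 0.9, -0.8]
width: 0.0006
```

```bash
python3 -c "
from h import *
look('m3')"
```

```text
6.55 [0.48660743 0.15306768 0.13861544] [-3.14100189e+00 -2.88973001e-04 -9.19875699e-02] [ 0.37457869  0.85681368 -0.77518464] rack mm [-17.58332144  23.58276727]
```

View pics/m3.png

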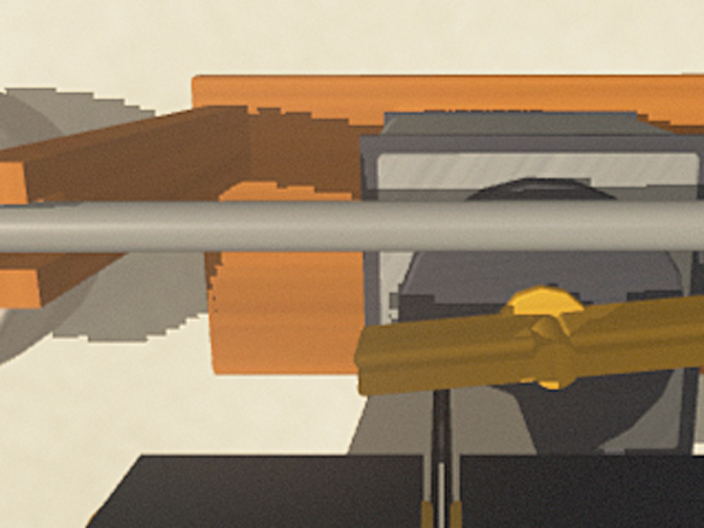

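>>> servo_tool --deltas '[{"translation": [0.3, 0, 0], "turn": [0, 0, 0], "fingers": 1}, {"translation": [0.3, -0.3, 0], "turn": [0, 0, 0], "fingers": 1}, {"translation": [0.2, -0.2, 0], "turn": [0, 0, 0], "fingers": 1}, {"translation": [0, 0, 0], "turn": [0, 0, 0], "fingers": 1}, {"translation": [0, 0, 0], "turn": [0, 0, 0], "fingers": 1}]'

```text
t: 7.22
ee_pos: [0.4946, 0.1568, 0.1386]
eef_rot: [-3.141, -0.0, -0.092]
contact_force: [-1.6, 1.0, 0.2]
width: 0.0002
```

>>> servo_tool --deltas '[{"translation": [0.2, 0, 0], "turn": [0, 0, 0], "fingers": 1}, {"translation": [0.2, 0, 0], "turn": [0, 0, 0], "fingers": 1}, {"translation": [0, 0, 0], "turn": [0, 0, 0], "fingers": 1}, {"translation": [0, 0, 0], "turn": [0, 0, 0], "fingers": 1}, {"translation": [0, 0, 0], "turn": [0, 0, 0], "fingers": 1}]'

```text
t: 7.85
ee_pos: [0.4989, 0.1563, 0.1388]
eef_rot: [-3.141, -0.001, -0.092]
contact_force: [-2.1, 0.4, -0.9]
width: 0.0004
```

```bash
python3 -c "
from h import *
look('m4')"
```

```text
7.85 [0.49891003 0.15628603 0.13882675] [-3.14141302e+00 -8.42356167e-04 -9.21884153e-02] [-2.14989466  0.42599004 -0.94250207] rack mm [-5.61976789 27.89382962]
```

View pics/m4.png

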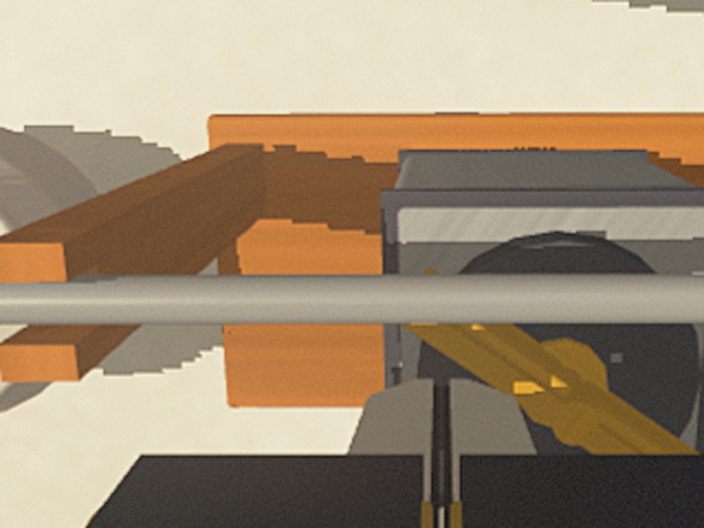

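>>> servo_tool --deltas '[{"translation": [-0.5, 0, 0], "turn": [0, 0, 0], "fingers": 1}, {"translation": [0, 0, -3.6], "turn": [0, 0, 0], "fingers": 1}, {"translation": [0.5, 3.65, 0], "turn": [0, 0, 0], "fingers": 1}, {"translation": [0.5, 3.65, 0], "turn": [0, 0, 0], "fingers": 1}, {"translation": [0, 0, 0], "turn": [0, 0, 0], "fingers": 1}]'

```text
t: 8.52
ee_pos: [0.4973, 0.0811, 0.175]
eef_rot: [3.141, -0.001, -0.095]
contact_force: [0.6, -0.2, 0.0]
width: 0.0005
```

>>> servo_tool --deltas '[{"translation": [0, 0, 2.0], "turn": [0, 0, 0], "fingers": 1}, {"translation": [0, 0, 2.0], "turn": [0, 0, 0], "fingers": 1}, {"translation": [-0.6, -0.3, 0], "turn": [0, 0, 0], "fingers": 1}, {"translation": [-0.5, -0.3, 0], "turn": [0, 0, 0], "fingers": 1}, {"translation": [-0.6, -0.5, 0], "turn": [0, 0, 0], "fingers": 1}]'

```text
t: 9.15
ee_pos: [0.4813, 0.096, 0.1356]
eef_rot: [3.142, -0.002, -0.092]
contact_force: [1.0, -1.1, 0.1]
width: 0.0006
```

>>> servo_tool --deltas '[{"translation": [-0.5, -0.7, 0], "turn": [0, 0, 0], "fingers": 1}, {"translation": [-0.3, -0.7, 0], "turn": [0, 0, 0], "fingers": 1}, {"translation": [-0.15, -0.6, 0], "turn": [0, 0, 0], "fingers": 1}, {"translation": [-0.05, -0.6, 0], "turn": [0, 0, 0], "fingers": 1}, {"translation": [0, 0, 0], "turn": [0, 0, 0], "fingers": 1}]'

```text
t: 9.78
ee_pos: [0.473, 0.123, 0.1345]
eef_rot: [-3.141, 0.001, -0.092]
contact_force: [-0.1, -0.8, 0.0]
width: 0.0006
```

>>> servo_tool --deltas '[{"translation": [0.05, -0.7, 0], "turn": [0, 0, 0], "fingers": 1}, {"translation": [0.15, -0.7, 0], "turn": [0, 0, 0], "fingers": 1}, {"translation": [0.5, -0.7, 0], "turn": [0, 0, 0], "fingers": 1}, {"translation": [0.3, -0.6, 0], "turn": [0, 0, 0], "fingers": 1}, {"translation": [0, -0.3, 0], "turn": [0, 0, 0], "fingers": 1}]'

```text
t: 10.4
ee_pos: [0.4865, 0.1521, 0.1346]
eef_rot: [-3.141, -0.0, -0.092]
contact_force: [-0.0, -0.1, 0.0]
width: 0.0007
```

>>> servo_tool --deltas '[{"translation": [0.2, 0, 0], "turn": [0, 0, 0], "fingers": 1}, {"translation": [0.2, -0.1, 0], "turn": [0, 0, 0], "fingers": 1}, {"translation": [0, 0, 0], "turn": [0, 0, 0], "fingers": 1}, {"translation": [0, 0, 0], "turn": [0, 0, 0], "fingers": 1}, {"translation": [0, 0, 0], "turn": [0, 0, 0], "fingers": 1}]'

```text
t: 11.02
ee_pos: [0.4898, 0.152, 0.1346]
eef_rot: [-3.142, 0.0, -0.092]
contact_force: [-1.7, 0.5, 0.1]
width: 0.0002
```

>>> servo_tool --deltas '[{"translation": [0.15, 0, 0], "turn": [0, 0, 0], "fingers": 1}, {"translation": [0.1, 0, 0], "turn": [0, 0, 0], "fingers": 1}, {"translation": [0.1, 0, 0], "turn": [0, 0, 0], "fingers": 1}, {"translation": [0, 0, 0], "turn": [0, 0, 0], "fingers": 1}, {"translation": [0, 0, 0], "turn": [0, 0, 0], "fingers": 1}]'

```text
t: 11.65
ee_pos: [0.4903, 0.152, 0.1343]
eef_rot: [3.141, 0.007, -0.092]
contact_force: [-11.1, 0.8, 6.8]
width: 0.0006
```

>>> servo_tool --deltas '[{"translation": [-0.6, 0, 0], "turn": [0, 0, 0], "fingers": 1}, {"translation": [-0.6, 0, 0], "turn": [0, 0, 0], "fingers": 1}, {"translation": [0, 0, -4], "turn": [0, 0, 0], "fingers": 1}, {"translation": [-2, 0, -4], "turn": [0, 0, 0], "fingers": 1}, {"translation": [0, 0, 0], "turn": [0, 0, 0], "fingers": 1}]'

```text
t: 12.28
ee_pos: [0.4633, 0.1549, 0.2181]
eef_rot: [-3.14, -0.008, -0.092]
contact_force: [0.2, -0.3, -0.5]
width: 0.0003
```

```bash
python3 -c "
from h import *
C=look('m5')"
```

```text
12.275 [0.46333631 0.15493706 0.21811367] [-3.14024412 -0.00764961 -0.0918992 ] [ 0.23809925 -0.31794503 -0.50359895] rack mm [-40.92827168  23.35300118]
```

View pics/m5.png

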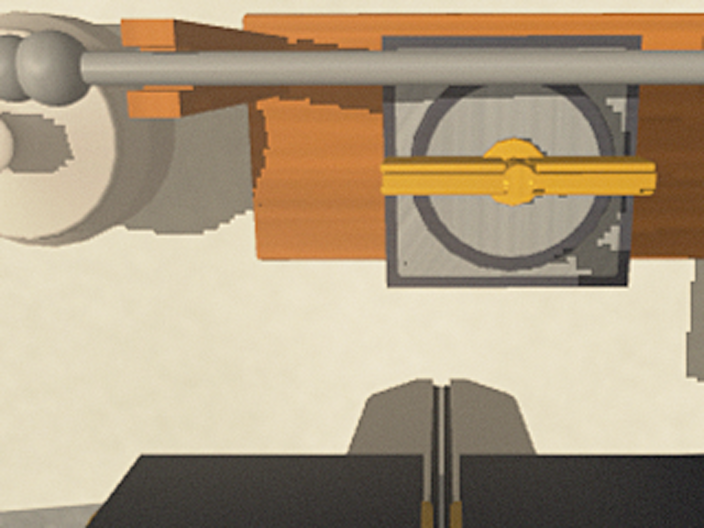

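```bash
python3 -c "
from rig import *
print(sense()['qd'].round(3));hand_in()"
```

```text
[-0.004  0.037  0.033 -0.003 -0.009 -0.002]
the job is handed in; nothing more can be done
```

The cap is screwed home against its stop and the job is handed in; no verdict came back. I pushed the wings round with the shut fingertips, working in front of the bombilla, and it took three strokes (about 8.3 rad by my estimate) and 12.3 s of robot time.

- **Stop reached:** on the last push the wing stalled about where its home position should be. It moved only 0.5 mm of the 3.5 mm commanded, and the force rose to 11 N. Before that, pushing forces had stayed under about 4 N.
- **Last picture:** after backing off and lifting, the wings lay parallel to the bombilla by eye, within about 1°. The bombilla still lay across its left fork, the only one in view, and the sugar pot stood in place. The fingers touched nothing.
- **Not checked:** I took no final picture of the other loose things. The fingertip stayed above their tops throughout, and no unexpected force showed up. The arm was still settling slightly (about 0.04 rad/s) at hand-in, clear of everything.
- **Disagreement:** the wrist and top cameras put the cap axis about 4 mm apart, so I used a value between them.

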